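# Draw the sample tray out of the bench dryer with the tray hook

## Robot

A 6-joint arm with a two-finger parallel gripper is mounted at the origin on a cart in front of the work surface, level with it; the furniture and walls round the work are solid. World frame = base frame: x ahead of the robot, y to its left, z up, the work surface at z = 0. Lengths are in m, angles in rad, forces in N, time in s.
With the tool pointing down it reaches from about 0.3 to 0.825 m from the base axis. Payload 5.4 kg.
Tool frame: the origin (TCP) lies between the finger pads; the fingertips stand 17 mm ahead of it and the grasp point (between the pads) lies 2 mm behind it (bot.nose_length is the distance from the TCP to the fingertips, in m); z points along the fingers, y is the line along which they close (so a half turn about z gives the same grasp; the last joint's range is limited). The gripper opens to 92 mm and grips with 3 to 60 N. Pads are 20 mm wide; open, the fingers measure 128 mm over their backs; the gripper's body (75 mm by 189 mm) begins 69 mm behind the grasp point.
Start: joints at [1.075, 0.158, 1.597, -0, 1.386, -0.21], TCP at [0.162, 0.552, 0.232] pointing down, gripper open.
Joint ranges: [-2.91, 2.91], [-0.94, 2.29], [0.18, 2.7], [-1.29, 4.43], [0.17, 2.64], [-3, 3]. Speed limits (rad/s): [2.57, 2.57, 3.14, 3.14, 3.14, 3.14].

## Interface

Orientations are given as a unit quaternion [w, x, y, z].
In Python, from plant import bot, cams gives the robot as it stands. The module is installed in compiled form; this text tells all that it offers.
- The arm moves only by the tool drive_tool, never from a script. Its argument "commands" is text: rows parted by semicolons, each of 7 numbers parted by spaces: the shift along the tool's x, y, z in cm, then the turn, a rotation vector about the tool's x, y, z in degrees, then the closure, from -1 (fully open) to 1 (shut). A call has 1 to 20 rows; each row shifts and turns the commanded pose from where the row before left it, along the tool's axes as they then stand; what a row does not reach is not made up. A row lasts 1/12 s, in which the tool goes at most 41.7 mm and 7.16 degrees, less where a joint would pass 70% of its speed; a pose out of reach is approached as far as the arm can. A call with a gripper value outside its range is refused whole. The fingers move at their own pace and stop on an object; the grip force is fixed at half the most. Time passes only in rows, so rows that do not move let the fingers close. It gives the time, the measured TCP pose, the force, the opening and the grip force at its end, in the units of the state.
- bot.observe(): the state, without advancing time (a new reading comes with each control period).
- cams.grab_frame(name): name is "scene" or "top" or "wrist"; returns a dict with "frame" (480x640x3 uint8, red, green, blue), "range_z" (480x640 float32, m along the optical axis (not along the pixel's ray), 0 where there is no reading), "mtx" (3x3 intrinsics, pixels), "camera_from_world" (4x4, takes a point from world to camera coordinates); the wrist camera has in their place "mount" (4x4, takes a point from camera to tool coordinates, whose origin is the TCP and whose axes are the flange's). Camera axes: x right, y up, looking along -z (the intrinsics and any distortion apply to the point x, -y, -z); pixel columns grow to the right and rows downward; lengths in m; the calibration is good to about 2 mm. A picture is of the moment at which its call begins: read the wrist's pose just before it.
- bot.close_job(): hands the job in; it is judged then, once.
The state is a dict: "time": time; "q": joint angles; "dq": joint speeds; "joint_efforts": joint torques, N m; "ee_pos": TCP position; "ee_rot": TCP orientation; "contact_force": force on the tool from outside, world axes, zero at the start; "torque": the same for the moment, N m; "finger_gap": opening from 0.0 (shut) to 1.0 (fully open); "gripper_force": force on a finger pad.
Only numpy, scipy, OpenCV 4.12 (cv2) and the standard library are available. Lean on these libraries where they do the work, as an engineer would, in place of code of your own. Each camera call takes 0.05 s, during which the arm holds its last target. There are 200 camera calls.

## Task

Take the tray hook by its black grip, drop its tip into the pull loop of the hot tray in the bench dryer, and draw the tray slowly out of its catch and along the rails until it meets the rubber buttons of the red stop clamps: feel for them and press the tray onto them with a light, steady pull (about 6 N more than it takes to slide it, never twice that) for a second, without a jerk or a bang. Then unhook, leaving the tray against the buttons, and stand the hook upright on its grey rubber pad again. Touch the tray with the hook only, keep the cups standing, and leave everything else on the bench alone.

Things in the scene. Friction and masses are not known exactly. Their poses are not given: they have to be found in the camera images.
- grip (a point): centre of the tray hook's black grip, a block 18 mm thick (tool x), 56 mm wide (y), 48 mm high (z), 64 mm above the underside of the tool's foot. The tool is loose, 0.22 kg, stands on its foot (56 x 44 x 6 mm). x = the way its shank points, z = up. Grip it across the 18 mm; the 7 mm round shank leaves under the grip (axis 30 mm above the foot's underside), so keep fingertips 40 mm or more above that underside
- hook_tip (a point): lowest point of the hook: the shank's end, turned straight down, 7 mm thick, its axis 130 mm ahead (+x) of the grip's middle. It ends 4 mm higher than the foot's underside; the shank's underside is 22.5 mm above this point. Same axes as the tool
- foot (a point): centre of the underside of the tool's foot, right under the grip. Same axes as the tool
- hook_tool: the tray hook as a whole; origin as foot
- pad: grey rubber pad, fixed, 230 x 110 x 3 mm (its x, y, z), the place of the tray hook; origin at the centre of its underside
- dryer: white bench dryer, fixed, 205 deep, 232 wide, 186 high. Origin on the bench under the middle of its mouth; -x points out of the mouth, the way the tray is drawn; z up. Two rails carry the tray 34 mm above the bench, out to x = -0.155; guides beside them rise 12 mm; open between them (80 mm) down to the bench. At the mouth sprung rollers sit in notches of the tray's sides and hold it home
- tray: aluminium tray, loose, about 0.5 kg, 150 x 110 x 18 mm (x, y, z), 2.5 mm play to each guide; origin at the centre of its underside, axes as the dryer's when straight; front face at its x = -0.075. A pull of about 7 to 11 N frees it from the rollers within 4 mm; then only 2 to 5 N of friction remains. Only the hook may touch it, with 20 N at most
- tray_loop (a point): middle of the opening of the level pull loop (6 mm round steel bar) at the tray's front, on the axis of the bar, 13 mm above the tray's underside. The opening, free above and below, reaches 18 mm from here towards the tray (+x), 16 mm away from it (-x) and 9 mm to each side. Same axes as the tray
- end_stop: pair of red stop clamps, one on each rail, fixed, 80 mm apart, up to 54 mm above the bench. Origin on the bench midway between them, in the plane of their red faces; axes as the dryer's. From each a black sprung rubber button is screwed out towards the tray, by 5 to 25 mm (alike, not measured: feel for it); the tray's front face meets the buttons. Together they give 1 mm per 3 N
- sample_cup_1: clear sample cup with green chopped leaf, 51 mm wide, 64 mm high, loose in the tray; origin at the centre of its underside, z up
- sample_cup_2: second such cup in the tray
- dropper_0: small dropper bottle, red cap, 33 mm wide, 94 mm high, bystander
- dropper_1: small dropper bottle, blue cap, bystander
- dropper_2: small dropper bottle, green cap, bystander
- marker: white marker pen with purple cap, 134 mm long, lying on a red notebook, bystander
- empty_cup: empty clear sample cup, 51 mm wide, 64 mm high, bystander

How it is judged:
By the outcome, as a careful person would: the job done as asked, in the order asked, and still so for the second after the job is handed in, with the robot touching nothing.
It also fails if it takes over 64 s, if anything falls off the work surface, if the arm or the gripper's body presses on something with over 40 N, if the wrist force passes 120 N, or if a joint passes its speed limit or range.

## Working session

There is one attempt and no reset: what is moved stays moved. The work goes in short steps, Python scripts to look and compute and a tool call to move; the robot and the scene stay as the last step left them, time stands still between calls to the robot, and variables do not carry over. Pictures are saved under pics/ and viewed, at most 11 in all, crops included, and the job is handed in when it is done.

Besides the shell and the picture viewer there is one more tool, called after "Request:" as name(argument=value, ...) on one line, values as JSON. drive_tool: Moves the arm, as the interface text tells. Its arguments: {"type":"object","properties":{"commands":{"type":"string"}},"required":["commands"]}

```bash
mkdir -p pics; cat > h.py <<'E'
import numpy as np, cv2
from plant import bot, cams
from scipy.spatial.transform import Rotation as R
def Rq(q): return R.from_quat([q[1],q[2],q[3],q[0]])
def grab(n):
    s=bot.observe(); f=cams.grab_frame(n)
    if n=='wrist':
        T=np.eye(4);T[:3,:3]=Rq(s['ee_rot']).as_matrix();T[:3,3]=s['ee_pos']; f['wc']=T@f['mount']
    else: f['wc']=np.linalg.inv(f['camera_from_world'])
    return f
def cloud(f):
    z=f['range_z'];K=f['mtx'];v,u=np.mgrid[:480,:640]
    p=np.stack([(u-K[0,2])/K[0,0]*z,-(v-K[1,2])/K[1,1]*z,-z],-1)
    w=p@f['wc'][:3,:3].T+f['wc'][:3,3]; w[z==0]=np.nan
    return w
def ray(f,u,v,h):
    K=f['mtx'];d=f['wc'][:3,:3]@np.array([(u-K[0,2])/K[0,0],-(v-K[1,2])/K[1,1],-1]);o=f['wc'][:3,3]
    return o+d*(h-o[2])/d[2]
E
python3 - <<'E'
from h import *
for n in ['scene','top']:
    f=grab(n); cv2.imwrite(f'pics/{n}0.png',f['frame'][:,:,::-1]); np.savez(n+'0.npz',**f)
    print(n,f.keys(),f['mtx'],f['wc'].round(3))
s=bot.observe();print({k:np.round(v,3) for k,v in s.items()}, Rq(s['ee_rot']).as_matrix().round(3),bot.nose_length)
E
```

```text
scene dict_keys(['frame', 'range_z', 'mtx', 'camera_from_world', 'wc']) [[617.87019074   0.         326.97188496]
 [  0.         617.87019074 245.56695708]
 [  0.           0.           1.        ]] [[-0.838  0.429 -0.338  0.04 ]
 [-0.546 -0.678  0.493  0.643]
 [-0.018  0.597  0.802  1.312]
 [ 0.     0.     0.     1.   ]]
top dict_keys(['frame', 'range_z', 'mtx', 'camera_from_world', 'wc']) [[511.48170131   0.         324.33714111]
 [  0.         511.48170131 231.07733301]
 [  0.           0.           1.        ]] [[-0.011  0.988 -0.156  0.377]
 [-1.    -0.011  0.003 -0.114]
 [ 0.002  0.156  0.988  1.361]
 [ 0.     0.     0.     1.   ]]
{'time': np.float64(0.1), 'q': array([ 1.075,  0.159,  1.598, -0.   ,  1.386, -0.21 ]), 'dq': array([ 0.002, -0.004, -0.002,  0.   , -0.002,  0.   ]), 'joint_efforts': array([-0.0000e+00, -3.8650e+01, -3.2296e+01,  7.0000e-02,  3.4000e-02,
       -0.0000e+00]), 'ee_pos': array([0.162, 0.551, 0.231]), 'ee_rot': array([-0.   ,  0.142,  0.99 , -0.001]), 'contact_force': array([-0.663,  0.358, -0.016]), 'torque': array([-0.027, -0.006, -0.013]), 'gripper_force': np.float64(0.0), 'finger_gap': np.float64(1.0)} [[-0.959  0.282 -0.001]
 [ 0.282  0.959 -0.001]
 [ 0.    -0.002 -1.   ]] 0.017
```

View pics/top0.png

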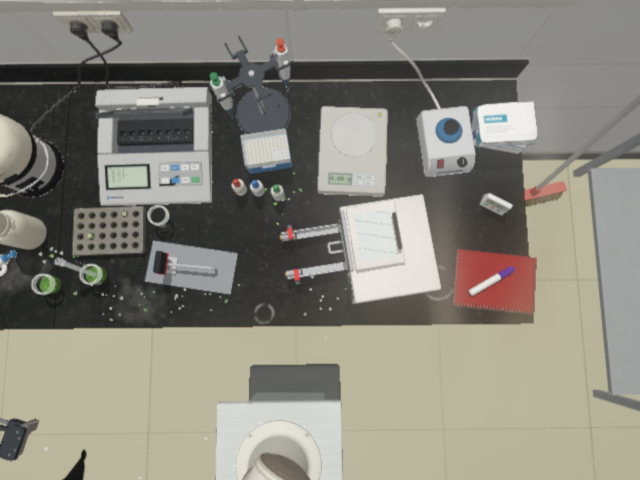

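View pics/scene0.png

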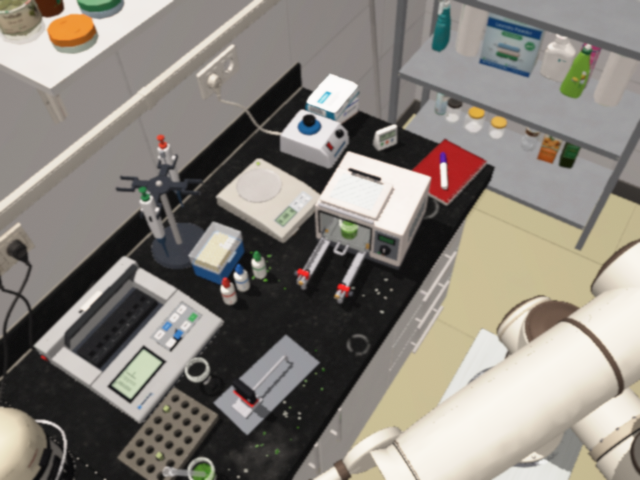

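The top view shows the pad at about (192,268) with the black grip at (161,262) and the hook pointing right. The dryer (390,248) has its mouth to the left, the loop is near (335,247), and the red clamps are at (287,235) and (293,273). The scene view confirms this, with the cups inside the dryer. Next I'll measure.

```bash
python3 - <<'E'
from h import *
for n in ['top','scene']:
    f=dict(np.load(n+'0.npz')); w=cloud(f); im=f['frame']; hsv=cv2.cvtColor(im,cv2.COLOR_RGB2HSV)
    print(n)
    def comps(m,name,h,amin=15):
        k,l,st,c=cv2.connectedComponentsWithStats(m.astype(np.uint8))
        for i in range(1,k):
            if st[i,4]>=amin:
                pts=np.argwhere(l==i)[:,::-1].astype(np.float32); r=cv2.minAreaRect(pts)
                med=np.nanmedian(w[l==i],0); bx=cv2.boxPoints(r)
                P=np.array([ray(f,*b,h) for b in bx])
                print(name,st[i].tolist(),'cloud med',med.round(3),'maxz',np.nanpercentile(w[l==i][:,2],95).round(3),'box',P[:,:2].round(3).tolist(),'c',P.mean(0).round(3))
    H,S,V=hsv[...,0],hsv[...,1],hsv[...,2]
    red=((H<8)|(H>172))&(S>150)&(V>100)
    reg=(w[...,0]>0.1)&(w[...,0]<0.5)&(w[...,1]>-0.15)&(w[...,1]<0.5)
    comps(red&reg,'red',0.05,8)
    b=(w[...,0]>0.2)&(w[...,0]<0.42)&(w[...,1]>0.08)&(w[...,1]<0.42)
    comps(b&(w[...,2]>0.075),'high',0.091,8)
    if n=='top':
        comps(b&(V>80)&(S<70)&(w[...,2]<0.02)|b&(w[...,2]>0.02)&(w[...,2]<0.1)&(w[...,0]<0.33),'pad',0.003,400)
        d=(w[...,2]>0.17)&(w[...,2]<0.2)&(w[...,0]<0.5)&(w[...,0]>0.1)&(w[...,1]<0.1)
        comps(d,'dryer',0.186,400)
    c=im
    if n=='top':
        a=cv2.resize(c[220:300,140:240],None,fx=5,fy=5,interpolation=cv2.INTER_CUBIC);bb=cv2.resize(c[220:300,270:370],None,fx=5,fy=5,interpolation=cv2.INTER_CUBIC)
        cv2.imwrite('pics/topcrop.png',cv2.resize(np.vstack([a,bb]),None,fx=.75,fy=.75)[:,:,::-1])
E
```

```text
top
red [294, 269, 6, 11, 38] cloud med [ 0.471 -0.045  0.053] maxz 0.056 box [[0.486, -0.04], [0.487, -0.05], [0.46, -0.053], [0.459, -0.043]] c [ 0.473 -0.046  0.05 ]
pad [149, 327, 129, 30, 2432] cloud med [ 0.26   0.247 -0.819] maxz -0.804 box [[0.269, 0.338], [0.343, 0.341], [0.339, 0.007], [0.265, 0.007]] c [0.304 0.173 0.003]
scene
red [337, 284, 13, 12, 73] cloud med [ 0.468 -0.046  0.052] maxz 0.056 box [[0.484, -0.037], [0.485, -0.06], [0.452, -0.056], [0.451, -0.033]] c [ 0.468 -0.046  0.05 ]
red [244, 399, 10, 8, 27] cloud med [0.486 0.309 0.046] maxz 0.052 box [[0.497, 0.313], [0.498, 0.307], [0.473, 0.307], [0.473, 0.312]] c [0.485 0.31  0.05 ]
```

View pics/topcrop.png

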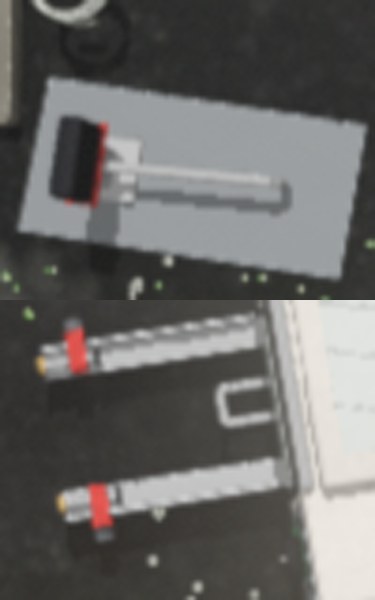

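The crop shows the pad corners clearly and the grip at its left end. The rails carry red clamps, and the steel loop sticks out between them. Now I'll turn these into world positions.

```bash
python3 - <<'E'
from h import *
f=dict(np.load('top0.npz')); w=cloud(f)
hsv=cv2.cvtColor(f['frame'],cv2.COLOR_RGB2HSV);H,S,V=[hsv[...,i] for i in range(3)]
A=lambda u,v,h:ray(f,140+u/3.75,220+v/3.75,h)
B=lambda u,v,h:ray(f,270+u/3.75,220+(v-300)/3.75,h)
p=np.array([A(48,77,.003),A(367,125,.003),A(342,278,.003),A(19,232,.003)]);print('pad',p.round(3).tolist(),p.mean(0).round(3))
d=(p[1]+p[2]-p[0]-p[3]);print('padlen',np.linalg.norm(d)/2,'yaw',np.degrees(np.arctan2(d[1],d[0])))
print('griptop',[A(*q,.091).round(3).tolist() for q in [(64,117),(104,123),(96,204),(54,196)]])
print('shank end',A(280,181,.033).round(4),'start',A(110,165,.033).round(4))
s=[B(76,348,.05),B(101,505,.05)];print('clamps',np.round(s,3).tolist())
print('rail ends', [B(*q,.04).round(3).tolist() for q in [(40,362),(65,503),(262,330),(285,472)]])
print('loop outer corners',[B(*q,.047).round(3).tolist() for q in [(217,387),(225,427),(265,381),(270,418)]])
d=(w[...,2]>0.165)&(w[...,2]<0.21)&(w[...,1]<0.0)&(w[...,0]<0.75)&(w[...,0]>0.35)&(np.mgrid[:480,:640][1]<450)&(np.mgrid[:480,:640][1]>335)&(np.mgrid[:480,:640][0]>190)
k,l,st,c=cv2.connectedComponentsWithStats(d.astype(np.uint8)); i=1+np.argmax(st[1:,4]);r=cv2.minAreaRect(np.argwhere(l==i)[:,::-1].astype(np.float32))
print('dryer top',st[i],[ray(f,*b,.186).round(3).tolist() for b in cv2.boxPoints(r)],r)
g=(w[...,2]>0.08)&(w[...,2]<0.1)&(w[...,1]>.2)&(w[...,1]<.55)&(w[...,0]<0.6)&(w[...,0]>.4)
k,l,st,c=cv2.connectedComponentsWithStats(g.astype(np.uint8))
for i in range(1,k):
  if st[i,4]>10: print('grip',st[i],np.median(w[l==i],0).round(3),w[l==i].min(0).round(3),w[l==i].max(0).round(3))
E
```

```text
pad [[0.57, 0.341, 0.003], [0.533, 0.112, 0.003], [0.426, 0.128, 0.003], [0.46, 0.357, 0.003]] [0.497 0.234 0.003]
padlen 0.23108782560751234 yaw -98.91384367695318
griptop [[0.531, 0.299, 0.091], [0.527, 0.273, 0.091], [0.473, 0.276, 0.091], [0.478, 0.304, 0.091]]
shank end [0.4917 0.167  0.033 ] start [0.504  0.2851 0.033 ]
clamps [[0.58, -0.031, 0.05], [0.472, -0.048, 0.05]]
rail ends [[0.572, -0.005, 0.04], [0.474, -0.022, 0.04], [0.593, -0.16, 0.04], [0.494, -0.174, 0.04]]
loop outer corners [[0.552, -0.128, 0.047], [0.524, -0.133, 0.047], [0.556, -0.161, 0.047], [0.53, -0.164, 0.047]]
dryer top [ 346  201   60   70 2942] [[0.617, -0.168, 0.186], [0.635, -0.285, 0.186], [0.487, -0.304, 0.186], [0.469, -0.19, 0.186]] ((375.2972717285156, 235.2838134765625), (63.786808013916016, 50.14168930053711), 80.53767395019531)
grip [153 251  11  23 178] [0.504 0.297 0.088] [0.477 0.287 0.081] [0.532 0.31  0.096]
grip [ 70 265  12   7  41] [0.491 0.5   0.09 ] [0.484 0.49  0.08 ] [0.498 0.51  0.1  ]
```

Request:
drive_tool(commands="0 0 0 0 0 -5.3 -1;0 0 0 0 0 -5.3 -1;-2.6 -1.6 -0.4 0 0 0 -1;-2.6 -1.6 -0.4 0 0 0 -1;-2.6 -1.6 -0.4 0 0 0 -1;-2.6 -1.6 -0.4 0 0 0 -1;-2.6 -1.6 -0.4 0 0 0 -1;-2.6 -1.6 -0.4 0 0 0 -1;-2.6 -1.6 -0.4 0 0 0 -1;-2.6 -1.6 -0.4 0 0 0 -1;-2.6 -1.6 -0.4 0 0 0 -1;-2.6 -1.6 -0.4 0 0 0 -1;-2.6 -1.6 -0.4 0 0 0 -1;-2.6 -1.6 -0.4 0 0 0 -1;-2.6 -1.6 -0.4 0 0 0 -1;-2.6 -1.6 -0.4 0 0 0 -1;0 0 0 0 0 0 -1;0 0 0 0 0 0 -1")

```text
time: 1.6
ee_pos: [0.5024, 0.2912, 0.2871]
ee_rot: [-0.0, 0.052, 0.999, -0.0]
contact_force: [-0.2, 0.5, -0.6]
finger_gap: 0.998
gripper_force: 0.0
```

```bash
python3 - <<'E'
from h import *
f=grab('wrist'); np.savez('w1.npz',**f); cv2.imwrite('pics/w1.png',f['frame'][:,:,::-1])
s=bot.observe();print(s['time'],s['ee_pos'],Rq(s['ee_rot']).as_matrix().round(4).tolist());print(f['wc'].round(3),f['mount'].round(3),f['mtx'])
E
```

```text
1.65 [0.50147939 0.29199124 0.28698431] [[-0.9948, 0.1016, -0.0015], [0.1016, 0.9948, 0.0], [0.0015, -0.0001, -1.0]]
[[ 0.103 -0.962 -0.253  0.43 ]
 [ 0.995  0.1    0.025  0.298]
 [ 0.002 -0.255  0.967  0.44 ]
 [ 0.     0.     0.     1.   ]] [[-0.     0.967  0.255  0.072]
 [ 1.     0.001 -0.002 -0.001]
 [-0.002  0.255 -0.967 -0.153]
 [ 0.     0.     0.     1.   ]] [[421.98351839   0.         313.29576173]
 [  0.         421.98351839 239.1613565 ]
 [  0.           0.           1.        ]]
```

View pics/w1.png

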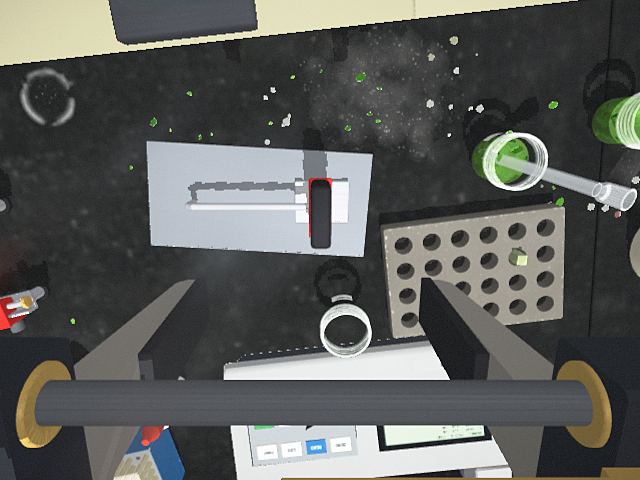

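The wrist view shows the grip top at about (320,215), the shank running left to its tip at (190,206), and the pad corners at (147,141), (372,155), (363,256) and (151,244). Nothing lies close to the grip.

```bash
python3 - <<'E'
from h import *
f=dict(np.load('w1.npz')); im=f['frame'];hsv=cv2.cvtColor(im,cv2.COLOR_RGB2HSV);V=hsv[...,2];S=hsv[...,1]
def comp(m,x0,x1,y0,y1):
    q=np.zeros_like(m);q[y0:y1,x0:x1]=m[y0:y1,x0:x1]
    k,l,st,c=cv2.connectedComponentsWithStats(q.astype(np.uint8));i=1+np.argmax(st[1:,4]);return l==i
g=comp(V<75,303,336,182,252);r=cv2.minAreaRect(np.argwhere(g)[:,::-1].astype(np.float32));print(r)
P=np.array([ray(f,*b,.091) for b in cv2.boxPoints(r)]);print('grip',P.round(4).tolist(),P.mean(0).round(4))
w=cloud(f);m=(w[...,2]>.08)&(w[...,2]<.1)&(np.abs(w[...,0]-.5)<.06)&(np.abs(w[...,1]-.295)<.06)
print('cloud top',np.median(w[m],0).round(4),np.percentile(w[m],[2,98],axis=0).round(4).tolist())
s=comp((V>200)&(S<40),180,300,195,215);a=np.argwhere(s)
top=[]
for u in (200,230,260,285):
    vs=a[a[:,1]==u][:,0]; top.append(ray(f,u,vs.mean(),.034)); print(u,vs.min(),vs.max(),top[-1].round(4))
d=top[-2]-top[0];print('yaw shank',np.degrees(np.arctan2(d[1],d[0])), a[:,1].min(), ray(f,a[:,1].min(),206,.033).round(4))
p=np.array([ray(f,*q,.003) for q in [(147,141),(372,155),(363,256),(151,244)]]);print('pad',p.round(3).tolist(),p.mean(0)); 
E
```

```text
((320.4999694824219, 214.49996948242188), (64.99998474121094, 18.999996185302734), 90.0)
grip [[0.4731, 0.292, 0.091], [0.4748, 0.3076, 0.091], [0.5304, 0.3024, 0.091], [0.5287, 0.2861, 0.091]] [0.5017 0.297  0.091 ]
cloud top [0.503  0.2972 0.0886] [[0.4779, 0.2877, 0.0853], [0.5304, 0.3067, 0.0904]]
200 205 214 [0.4955 0.1804 0.034 ]
230 205 214 [0.4986 0.2095 0.034 ]
260 205 214 [0.5016 0.2387 0.034 ]
285 205 214 [0.5042 0.263  0.034 ]
yaw shank 84.04616581095283 180 [0.4903 0.1612 0.033 ]
pad [[0.426, 0.13, 0.003], [0.463, 0.355, 0.003], [0.569, 0.338, 0.003], [0.532, 0.113, 0.003]] [0.49756146 0.23407383 0.003     ]
```

Request:
drive_tool(commands="-0.15 0.52 2.5 0 0 0 -1;0 0 2.5 0 0 0 -1;0 0 2.5 0 0 0 -1;0 0 2.5 0 0 0 -1;0 0 2.5 0 0 0 -1;0 0 2.5 0 0 0 -1;0 0 2.5 0 0 0 -1;0 0 2.5 0 0 0 -1;0 0 1.2 0 0 0 -1;0 0 0.7 0 0 0 -1;0 0 0 0 0 0 -1;0 0 0 0 0 0 0.3;0 0 0 0 0 0 0.6;0 0 0 0 0 0 1;0 0 0 0 0 0 1;0 0 0 0 0 0 1;0 0 0 0 0 0 1;0 0 0 0 0 0 1")

```text
time: 3.15
ee_pos: [0.5039, 0.2972, 0.0688]
ee_rot: [0.0, 0.05, 0.999, 0.0]
contact_force: [0.2, -0.1, 0.4]
finger_gap: 0.517
gripper_force: 0.0
```

Request:
drive_tool(commands="0 0 0 0 0 0 1;0 0 0 0 0 0 1;0 0 0 0 0 0 1;0 0 0 0 0 0 1;0 0 0 0 0 0 1;0 0 0 0 0 0 1;0 0 0 0 0 0 1;0 0 0 0 0 0 1;0 0 0 0 0 0 1;0 0 0 0 0 0 1")

```text
time: 3.98
ee_pos: [0.5037, 0.2972, 0.0686]
ee_rot: [-0.0, 0.05, 0.999, -0.0]
contact_force: [0.1, -0.1, 0.3]
finger_gap: 0.197
gripper_force: 30.0
```

Request:
drive_tool(commands="0 0 -1.2 0 0 0 1;0 0 -2.4 0 0 0 1;0 0 -2.8 0 0 0 1;0 0 -2.7 0 0 -4.6 1;0.1 -1 0 0 0 -4.6 1;0.2 -2 0 0 0 -4.5 1;0.2 -2.6 0 0 0 0 1;0.2 -2.6 0 0 0 0 1;0.2 -2.6 0 0 0 0 1;0.2 -2.6 0 0 0 0 1;0.2 -2.6 0 0 0 0 1;0.2 -2.6 0 0 0 0 1;0.2 -2.6 0 0 0 0 1;0.2 -2.6 0 0 0 0 1;0.2 -2.6 0 0 0 0 1;0.2 -2.4 0 0 0 0 1;0.2 -2 0 0 0 0 1;0.1 -1 0 0 0 0 1;0 -0.4 0 0 0 0 1;0 0 0 0 0 0 1")

```text
time: 5.65
ee_pos: [0.5192, -0.0254, 0.1599]
ee_rot: [0.0, -0.069, 0.998, 0.0]
contact_force: [-1.1, 0.4, -1.3]
finger_gap: 0.195
gripper_force: 30.0
```

```bash
python3 - <<'E'
from h import *
f=grab('wrist'); np.savez('w2.npz',**f); cv2.imwrite('pics/w2.png',f['frame'][:,:,::-1])
s=bot.observe();print(s['time'],s['ee_pos'],s['contact_force'],Rq(s['ee_rot']).as_matrix().round(4).tolist())
E
```

```text
5.7 [ 0.51915648 -0.02472794  0.15972512] [-0.33864725  1.05697681 -1.76444654] [[-0.9905, -0.1376, -0.0001], [-0.1376, 0.9905, 0.0006], [0.0, 0.0006, -1.0]]
```

View pics/w2.png

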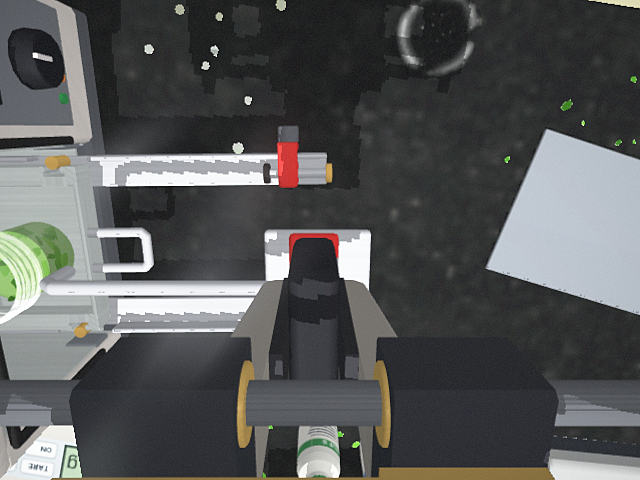

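The loop sits at about columns 95–152, rows 229–271. The shank runs level above it, with its end near (46,286), and the far rail spans rows 152–187. A black button is at (267,172).

```bash
python3 - <<'E'
from h import *
f=dict(np.load('w2.npz')); im=f['frame']; g=cv2.cvtColor(im,cv2.COLOR_RGB2GRAY)
R2=lambda u,v,h:ray(f,u,v,h)
m=(g>120).astype(np.uint8); 
for u in (105,115,125,135): print(u,np.where(np.diff(m[222:278,u].astype(int)))[0]+222)
for v in (240,250,260): print(v,np.where(np.diff(m[v,60:180].astype(int)))[0]+60)
sh=[]
for u in (60,90,120,180,230):
    e=np.where(np.diff(m[272:305,u].astype(int)))[0]+272; print('shank',u,e)
rail=[]
for u in range(130,270,20):
    e=np.where(np.diff(m[145:200,u].astype(int)))[0]+145; print('rail',u,e)
print('tipend',R2(46,287,.124).round(4))
a,b=R2(60,287,.124),R2(230,287.5,.124);print('shank pts',a.round(4),b.round(4))
print('loop outer end',R2(152,250,.047).round(4),'sides',R2(110,232,.047).round(4),R2(110,268,.047).round(4))
print('button',R2(264,172,.045).round(4),'clampface',R2(278,165,.05).round(4))
E
python3 - <<'E'
import cv2,sys
sys.path.insert(0,'.')
im=cv2.imread('pics/w2.png')
cv2.imwrite('pics/w2c.png',cv2.resize(im[130:350,0:300],None,fx=2.6,fy=2.6,interpolation=cv2.INTER_CUBIC))
E
```

```text
105 [227 237 263 272 274]
115 [227 236 263 272]
125 [227 236 263 271]
135 [227 236 262 271]
240 [ 66  67 100 140 150]
250 [ 63  64  69  70 101 142 151]
260 [ 68  69  70  71  72 103 143 153]
shank 60 []
shank 90 []
shank 120 [272 280 295 297]
shank 180 [280 295 296]
shank 230 [280 295 296]
rail 130 [154 185]
rail 150 [154 185]
rail 170 [154 185]
rail 190 [154 185]
rail 210 [153 185]
rail 230 [153 184]
rail 250 [153 184]
tipend [ 0.5376 -0.152   0.124 ]
shank pts [ 0.5367 -0.1454  0.124 ] [ 0.526  -0.0651  0.124 ]
loop outer end [ 0.5387 -0.1298  0.047 ] sides [ 0.5302 -0.1572  0.047 ] [ 0.555  -0.1569  0.047 ]
button [ 0.4784 -0.0627  0.045 ] clampface [ 0.4724 -0.0541  0.05  ]
```

View pics/w2c.png

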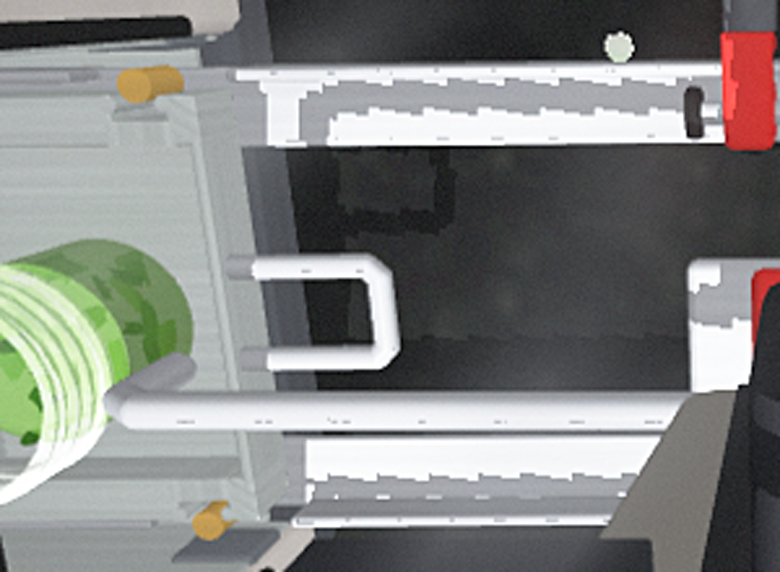

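Request:
drive_tool(commands="-0.23 -0.05 0.6 0 0 0 1;-0.23 -0.05 1.2 0 0 0 1;0 0 1.2 0 0 0 1;0 0 0.8 0 0 0 1;0 0 0 0 0 0 1;0 0 0 0 0 0 1")

```text
time: 6.2
ee_pos: [0.523, -0.0251, 0.1203]
ee_rot: [-0.001, -0.069, 0.998, 0.0]
contact_force: [-0.4, -0.2, -2.4]
finger_gap: 0.19
gripper_force: 30.0
```

```bash
python3 - <<'E'
from h import *
f=grab('wrist'); np.savez('w3.npz',**f)
im=f['frame'][:,:,::-1]
cv2.imwrite('pics/w3.png',cv2.resize(im[130:350,0:300],None,fx=2.6,fy=2.6,interpolation=cv2.INTER_CUBIC))
s=bot.observe();print(s['time'],s['ee_pos'],s['contact_force'])
T=np.linalg.inv(f['wc'])
def proj(p):
    c=T@np.r_[p,1];K=f['mtx'];return K[0,2]+K[0,0]*c[0]/-c[2],K[1,2]+K[1,1]*-c[1]/-c[2]
rt=Rq(s['ee_rot']).as_matrix();tip=s['ee_pos']-.13*rt[:,1];tip[2]=s['ee_pos'][2]-.0616
u,v=proj(tip);print('pred tip',tip,(u,v),'crop',u*2.6,(v-130)*2.6); print(proj([.5418,-.1516,.047]))
E
```

```text
6.25 [ 0.5237052  -0.02538852  0.12121182] [ 0.70220873  0.38148641 -1.6346688 ]
pred tip [ 0.54166336 -0.15414218  0.05961182] (np.float64(69.55241129472344), np.float64(269.9520345257403)) crop 180.83626936628096 363.8752897669248
(np.float64(86.58022360630389), np.float64(263.50282830169846))
```

View pics/w3.png

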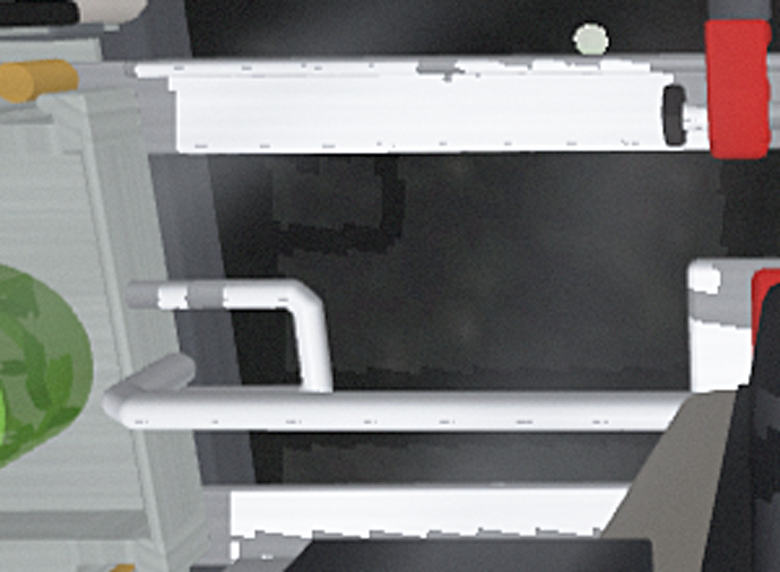

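The hook tip is at crop (185,365), as predicted from the TCP, and the loop's opening is centred sideways under it. I'll lower the hook in, 3 mm further out.

Request:
drive_tool(commands="0 0.15 0.4 0 0 0 1;0 0.15 0.5 0 0 0 1;0 0 0.5 0 0 0 1;0 0 0.5 0 0 0 1;0 0 0.4 0 0 0 1;0 0 0.2 0 0 0 1;0 0 0 0 0 0 1;0 0 0 0 0 0 1")

```text
time: 6.92
ee_pos: [0.5235, -0.0227, 0.0965]
ee_rot: [-0.0, -0.069, 0.998, -0.0]
contact_force: [0.3, 0.7, -1.6]
finger_gap: 0.197
gripper_force: 30.0
```

```bash
python3 - <<'E'
from h import *
f=grab('wrist')
im=f['frame'][:,:,::-1]
cv2.imwrite('pics/w4.png',cv2.resize(im[130:350,0:300],None,fx=2.6,fy=2.6,interpolation=cv2.INTER_CUBIC))
s=bot.observe();print(s['time'],s['ee_pos'],s['contact_force'])
E
```

```text
6.9667 [ 0.52366685 -0.02270618  0.09674903] [-0.23074648  0.16201169 -1.9867042 ]
```

View pics/w4.png

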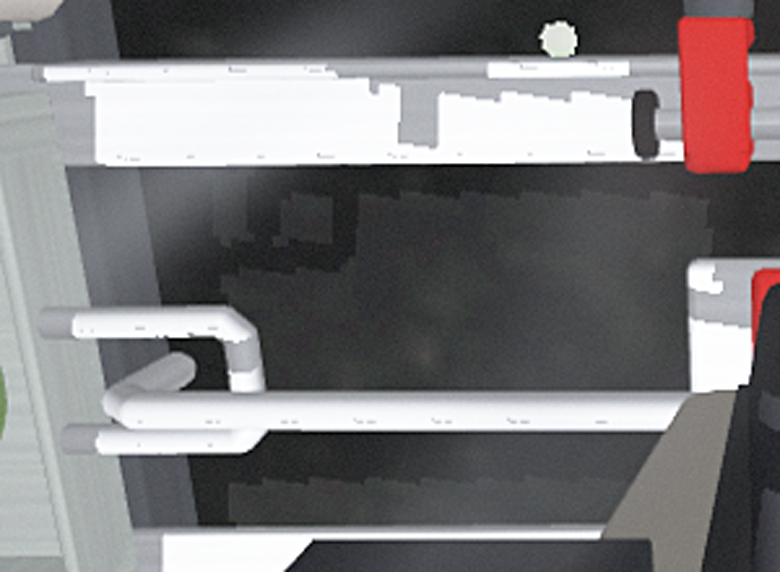

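The hook is in the loop: the tip at (180,368) lies between the loop's sides at rows 323 and 440. I'll take up the slack and then pull slowly through the catch.

Request:
drive_tool(commands="0 0.1 0 0 0 0 1;0 0.2 0 0 0 0 1;0 0.2 0 0 0 0 1;0 0.2 0 0 0 0 1;0 0.2 0 0 0 0 1;0 0.1 0 0 0 0 1;0 0.05 0 0 0 0 1;0 0.05 0 0 0 0 1;0 0.05 0 0 0 0 1;0 0.05 0 0 0 0 1;0 0.05 0 0 0 0 1;0 0.05 0 0 0 0 1;0 0.05 0 0 0 0 1;0 0.05 0 0 0 0 1;0 0.05 0 0 0 0 1")

```text
time: 8.22
ee_pos: [0.5216, -0.0087, 0.0966]
ee_rot: [0.0, -0.069, 0.998, -0.0]
contact_force: [0.8, -3.3, -3.0]
finger_gap: 0.195
gripper_force: 30.0
```

```bash
cat > st.py <<'E'
from h import *
import sys
F=[];P=[];Z=[]
for i in range(int(sys.argv[1])):
    s=bot.observe();yt=Rq(s['ee_rot']).as_matrix()[:,1];F.append(-s['contact_force']@yt);P.append(s['ee_pos']@yt);Z.append(s['contact_force'][2]); cams.grab_frame('wrist')
print('t',round(s['time'],2),'pull N',np.mean(F).round(2),np.round(F,1),'pos mm',np.mean(P).round(5)*1000,'pos',s['ee_pos'].round(4),'Fz',np.round(Z,1).mean().round(2),'tq',s['torque'].round(2),'g',s['finger_gap'])
E
python3 st.py 4
```

```text
t 8.37 pull N 3.1 [3.3 2.5 3.2 3.3] pos mm -80.4 pos [ 0.5216 -0.0085  0.0966] Fz -2.9 tq [-0.5  -0.03 -0.06] g 0.19568651902563935
```

Request:
drive_tool(commands="0 0.05 0 0 0 0 1;0 0.05 0 0 0 0 1;0 0.05 0 0 0 0 1;0 0.05 0 0 0 0 1;0 0.05 0 0 0 0 1;0 0.05 0 0 0 0 1")

```text
time: 8.92
ee_pos: [0.5213, -0.0066, 0.0965]
ee_rot: [0.0, -0.069, 0.998, -0.001]
contact_force: [1.0, -9.1, -6.0]
finger_gap: 0.194
gripper_force: 30.0
```

Request:
drive_tool(commands="0 0.05 0 0 0 0 1;0 0.05 0 0 0 0 1;0 0.05 0 0 0 0 1;0 0.05 0 0 0 0 1;0 0.05 0 0 0 0 1;0 0.05 0 0 0 0 1")

```text
time: 9.42
ee_pos: [0.5207, -0.0023, 0.0967]
ee_rot: [0.0, -0.069, 0.998, -0.0]
contact_force: [1.0, -4.4, -2.6]
finger_gap: 0.191
gripper_force: 30.0
```

Request:
drive_tool(commands="0 0.05 0 0 0 0 1;0 0.05 0 0 0 0 1;0 0.05 0 0 0 0 1;0 0.05 0 0 0 0 1;0 0.05 0 0 0 0 1;0 0.05 0 0 0 0 1;0 0.05 0 0 0 0 1;0 0.05 0 0 0 0 1")

```text
time: 10.08
ee_pos: [0.5201, 0.0017, 0.0966]
ee_rot: [0.0, -0.069, 0.998, -0.0]
contact_force: [-0.1, -3.5, -3.1]
finger_gap: 0.193
gripper_force: 30.0
```

```bash
python3 st.py 3
```

```text
t 10.18 pull N 3.54 [3.4 3.5 3.7] pos mm -70.04 pos [0.5201 0.0017 0.0966] Fz -3.0 tq [-0.68 -0.06 -0.  ] g 0.19162768126764823
```

Request:
drive_tool(commands="0 0.1 0 0 0 0 1;0 0.2 0 0 0 0 1;0 0.2 0 0 0 0 1;0 0.2 0 0 0 0 1;0 0.2 0 0 0 0 1;0 0.2 0 0 0 0 1;0 0.2 0 0 0 0 1;0 0.2 0 0 0 0 1;0 0.2 0 0 0 0 1;0 0.2 0 0 0 0 1;0 0.2 0 0 0 0 1;0 0.2 0 0 0 0 1;0 0.2 0 0 0 0 1;0 0.2 0 0 0 0 1;0 0.2 0 0 0 0 1;0 0.2 0 0 0 0 1;0 0.2 0 0 0 0 1;0 0.2 0 0 0 0 1;0 0.2 0 0 0 0 1;0 0.2 0 0 0 0 1")

```text
time: 11.9
ee_pos: [0.5147, 0.0404, 0.0966]
ee_rot: [-0.0, -0.069, 0.998, -0.0]
contact_force: [-0.3, -4.2, -3.1]
finger_gap: 0.192
gripper_force: 30.0
```

Request:
drive_tool(commands="0 0.2 0 0 0 0 1;0 0.2 0 0 0 0 1;0 0.2 0 0 0 0 1;0 0.2 0 0 0 0 1;0 0.2 0 0 0 0 1;0 0.2 0 0 0 0 1;0 0.2 0 0 0 0 1;0 0.2 0 0 0 0 1;0 0.2 0 0 0 0 1;0 0.2 0 0 0 0 1;0 0.2 0 0 0 0 1;0 0.2 0 0 0 0 1;0 0.2 0 0 0 0 1;0 0.2 0 0 0 0 1;0 0.2 0 0 0 0 1;0 0.1 0 0 0 0 1;0 0.1 0 0 0 0 1;0 0.1 0 0 0 0 1")

```text
time: 13.4
ee_pos: [0.5102, 0.073, 0.0966]
ee_rot: [-0.0, -0.069, 0.998, -0.0]
contact_force: [1.4, -4.2, -2.9]
finger_gap: 0.195
gripper_force: 30.0
```

```bash
python3 st.py 2; python3 - <<'E'
from h import *
f=grab('wrist');np.savez('w5.npz',**f);im=f['frame'][:,:,::-1]
cv2.imwrite('pics/w5.png',cv2.resize(im[100:350,0:330],None,fx=2.3,fy=2.3,interpolation=cv2.INTER_CUBIC))
E
```

```text
t 13.45 pull N 3.94 [4.3 3.6] pos mm 2.09 pos [0.5101 0.0732 0.0966] Fz -3.1 tq [-0.7  -0.11 -0.09] g 0.19193569138742245
```

View pics/w5.png

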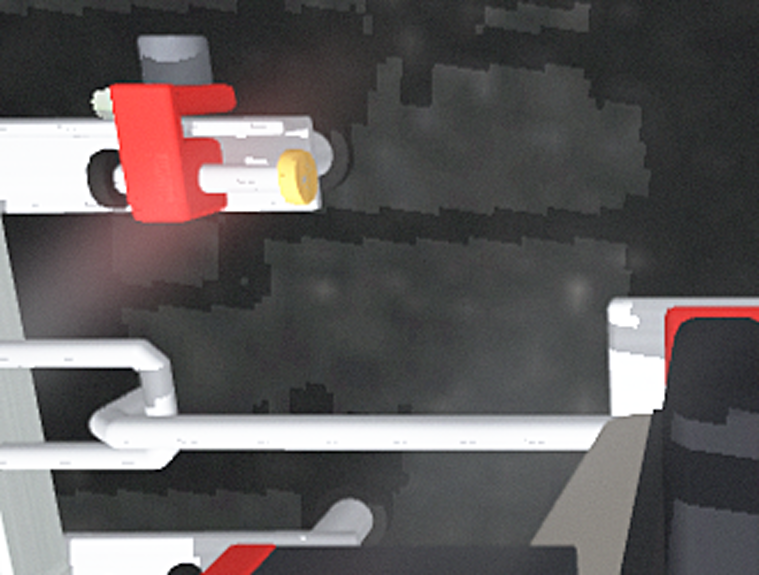

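The button is at crop (88–120,178) and the tray's front edge is near column 0–10, so about 20 mm remain. I'll creep up and feel for contact.

Request:
drive_tool(commands="0 0.1 0 0 0 0 1;0 0.1 0 0 0 0 1;0 0.1 0 0 0 0 1;0 0.1 0 0 0 0 1;0 0.1 0 0 0 0 1;0 0.1 0 0 0 0 1;0 0.1 0 0 0 0 1;0 0.1 0 0 0 0 1;0 0.1 0 0 0 0 1;0 0.1 0 0 0 0 1;0 0.1 0 0 0 0 1;0 0.1 0 0 0 0 1;0 0.05 0 0 0 0 1;0 0.05 0 0 0 0 1")

```text
time: 14.72
ee_pos: [0.5084, 0.0859, 0.0966]
ee_rot: [-0.0, -0.069, 0.998, 0.0]
contact_force: [0.5, -4.0, -2.2]
finger_gap: 0.196
gripper_force: 30.0
```

Request:
drive_tool(commands="0 0.05 0 0 0 0 1;0 0.04 0 0 0 0 1;0 0.04 0 0 0 0 1;0 0.04 0 0 0 0 1;0 0.04 0 0 0 0 1;0 0.04 0 0 0 0 1")

```text
time: 15.22
ee_pos: [0.5081, 0.0883, 0.0966]
ee_rot: [-0.0, -0.069, 0.998, 0.0]
contact_force: [-0.1, -4.0, -2.7]
finger_gap: 0.191
gripper_force: 30.0
```

Request:
drive_tool(commands="0 0.04 0 0 0 0 1;0 0.04 0 0 0 0 1;0 0.04 0 0 0 0 1;0 0.04 0 0 0 0 1;0 0.04 0 0 0 0 1;0 0.04 0 0 0 0 1")

```text
time: 15.72
ee_pos: [0.5077, 0.0907, 0.0966]
ee_rot: [-0.0, -0.069, 0.998, 0.0]
contact_force: [0.1, -4.4, -3.3]
finger_gap: 0.192
gripper_force: 30.0
```

Request:
drive_tool(commands="0 0.04 0 0 0 0 1;0 0.04 0 0 0 0 1;0 0.04 0 0 0 0 1;0 0.04 0 0 0 0 1;0 0.04 0 0 0 0 1;0 0.04 0 0 0 0 1")

```text
time: 16.22
ee_pos: [0.5074, 0.0931, 0.0966]
ee_rot: [-0.0, -0.069, 0.998, -0.0]
contact_force: [0.7, -3.5, -2.9]
finger_gap: 0.193
gripper_force: 30.0
```

Request:
drive_tool(commands="0 0.04 0 0 0 0 1;0 0.04 0 0 0 0 1;0 0.04 0 0 0 0 1;0 0.04 0 0 0 0 1;0 0.04 0 0 0 0 1;0 0.04 0 0 0 0 1")

```text
time: 16.72
ee_pos: [0.5071, 0.0955, 0.0966]
ee_rot: [0.0, -0.069, 0.998, 0.0]
contact_force: [-0.2, -3.6, -2.5]
finger_gap: 0.194
gripper_force: 30.0
```

Request:
drive_tool(commands="0 0.04 0 0 0 0 1;0 0.04 0 0 0 0 1;0 0.04 0 0 0 0 1;0 0.04 0 0 0 0 1;0 0.04 0 0 0 0 1;0 0.04 0 0 0 0 1")

```text
time: 17.22
ee_pos: [0.5067, 0.0979, 0.0966]
ee_rot: [0.0, -0.069, 0.998, 0.0]
contact_force: [0.0, -3.5, -3.3]
finger_gap: 0.194
gripper_force: 30.0
```

Request:
drive_tool(commands="0 0.04 0 0 0 0 1;0 0.04 0 0 0 0 1;0 0.04 0 0 0 0 1;0 0.04 0 0 0 0 1;0 0.04 0 0 0 0 1;0 0.04 0 0 0 0 1")

```text
time: 17.72
ee_pos: [0.5064, 0.1002, 0.0966]
ee_rot: [-0.0, -0.069, 0.998, -0.0]
contact_force: [0.8, -4.2, -2.9]
finger_gap: 0.194
gripper_force: 30.0
```

Request:
drive_tool(commands="0 0.04 0 0 0 0 1;0 0.04 0 0 0 0 1;0 0.04 0 0 0 0 1;0 0.04 0 0 0 0 1;0 0.04 0 0 0 0 1;0 0.04 0 0 0 0 1")

```text
time: 18.22
ee_pos: [0.5061, 0.1026, 0.0966]
ee_rot: [-0.0, -0.069, 0.998, -0.0]
contact_force: [-0.3, -3.8, -2.3]
finger_gap: 0.198
gripper_force: 30.0
```

Request:
drive_tool(commands="0 0.04 0 0 0 0 1;0 0.04 0 0 0 0 1;0 0.04 0 0 0 0 1;0 0.04 0 0 0 0 1;0 0.04 0 0 0 0 1;0 0.04 0 0 0 0 1")

```text
time: 18.72
ee_pos: [0.5057, 0.1046, 0.0966]
ee_rot: [-0.0, -0.069, 0.998, -0.0]
contact_force: [1.1, -5.1, -3.0]
finger_gap: 0.197
gripper_force: 30.0
```

Request:
drive_tool(commands="0 0.03 0 0 0 0 1;0 0.03 0 0 0 0 1;0 0.03 0 0 0 0 1")

```text
time: 18.97
ee_pos: [0.5056, 0.1053, 0.0965]
ee_rot: [-0.0, -0.069, 0.998, -0.001]
contact_force: [-0.0, -7.3, -3.6]
finger_gap: 0.193
gripper_force: 30.0
```

```bash
python3 st.py 3
```

```text
t 19.07 pull N 6.24 [7.2 5.7 5.9] pos mm 34.38999999999999 pos [0.5056 0.1053 0.0964] Fz -3.67 tq [-1.13 -0.15 -0.06] g 0.19616889208251462
```

Request:
drive_tool(commands="0 0.03 0 0 0 0 1;0 0.03 0 0 0 0 1;0 0.03 0 0 0 0 1;0 0.03 0 0 0 0 1")

```text
time: 19.45
ee_pos: [0.5054, 0.1061, 0.0964]
ee_rot: [-0.0, -0.069, 0.998, -0.001]
contact_force: [0.7, -8.0, -4.1]
finger_gap: 0.194
gripper_force: 30.0
```

```bash
python3 st.py 4
```

```text
t 19.6 pull N 7.65 [8.  8.  7.4 7.2] pos mm 35.15 pos [0.5054 0.1061 0.0964] Fz -3.98 tq [-1.43 -0.13 -0.03] g 0.19555467307430022
```

Request:
drive_tool(commands="0 0.03 0 0 0 0 1;0 0.03 0 0 0 0 1;0 0.03 0 0 0 0 1;0 0.03 0 0 0 0 1;0 0.03 0 0 0 0 1;0 0.03 0 0 0 0 1;0 0 0 0 0 0 1;0 0 0 0 0 0 1")

```text
time: 20.32
ee_pos: [0.5052, 0.1072, 0.0963]
ee_rot: [-0.0, -0.069, 0.998, -0.002]
contact_force: [1.1, -10.4, -5.3]
finger_gap: 0.198
gripper_force: 30.0
```

```bash
python3 st.py 4
```

```text
t 20.47 pull N 10.06 [10.4 10.2  9.7  9.9] pos mm 36.14 pos [0.5052 0.1072 0.0963] Fz -4.8 tq [-1.86 -0.21 -0.01] g 0.19423126448131095
```

Request:
drive_tool(commands="0 0 0 0 0 0 1;0 0 0 0 0 0 1;0 0 0 0 0 0 1;0 0 0 0 0 0 1;0 0 0 0 0 0 1;0 0 0 0 0 0 1;0 0 0 0 0 0 1;0 0 0 0 0 0 1;0 0 0 0 0 0 1;0 0 0 0 0 0 1;0 0 0 0 0 0 1;0 0 0 0 0 0 1;0 0 0 0 0 0 1;0 0 0 0 0 0 1;0 0 0 0 0 0 1")

```text
time: 21.77
ee_pos: [0.5052, 0.1072, 0.0963]
ee_rot: [-0.0, -0.069, 0.998, -0.002]
contact_force: [1.3, -9.4, -6.1]
finger_gap: 0.194
gripper_force: 30.0
```

```bash
python3 st.py 3
```

```text
t 21.87 pull N 10.13 [ 9.5 10.8 10.1] pos mm 36.14 pos [0.5052 0.1072 0.0963] Fz -5.23 tq [-1.83 -0.24 -0.02] g 0.1954414194286344
```

Request:
drive_tool(commands="0 -0.04 0 0 0 0 1;0 -0.04 0 0 0 0 1;0 -0.04 0 0 0 0 1;0 -0.04 0 0 0 0 1;0 -0.05 0 0 0 0 1;0 -0.05 0 0 0 0 1;0 -0.05 0 0 0 0 1;0 -0.05 0 0 0 0 1;0 -0.05 0 0 0 0 1;0 -0.05 0 0 0 0 1;0 -0.05 0 0 0 0 1;0 -0.05 0 0 0 0 1;0 -0.05 0 0 0 0 1;0 -0.1 0 0 0 0 1;0 -0.2 0 0 0 0 1;0 -0.2 0 0 0 0 1;0 -0.2 0 0 0 0 1;0 -0.2 0 0 0 0 1;0 -0.1 0 0 0 0 1;0 0 0 0 0 0 1")

```text
time: 23.58
ee_pos: [0.5075, 0.0925, 0.0966]
ee_rot: [-0.0, -0.069, 0.998, -0.0]
contact_force: [-0.4, 0.6, -1.8]
finger_gap: 0.194
gripper_force: 30.0
```

```bash
python3 st.py 3; python3 - <<'E'
from h import *
f=grab('wrist');im=f['frame'][:,:,::-1]
cv2.imwrite('pics/w6.png',cv2.resize(im[100:350,0:330],None,fx=2.3,fy=2.3,interpolation=cv2.INTER_CUBIC))
E
```

```text
t 23.68 pull N -0.28 [-0.7 -0.5  0.3] pos mm 21.97 pos [0.5074 0.0928 0.0966] Fz -2.2 tq [ 0.04  0.06 -0.03] g 0.19251601929986178
```

View pics/w6.png

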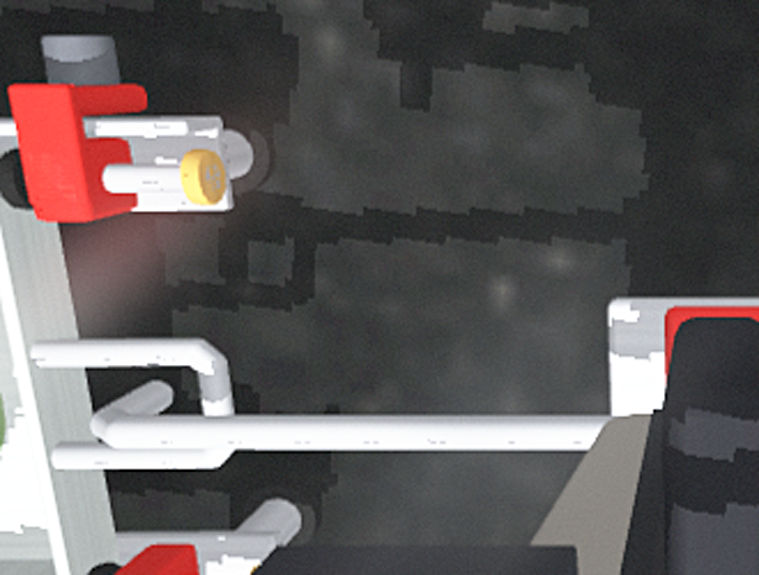

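The tip is free in the loop at crop (150,395), about 10 mm behind the outer bar, and the tray face is at the buttons. I'll lift straight up and carry the hook back.

Request:
drive_tool(commands="0 0 -0.4 0 0 0 1;0 0 -0.8 0 0 0 1;0 0 -1.4 0 0 0 1;0 0 -2 0 0 0 1;0 0 -2 0 0 0 1;0 0.5 -0.7 0 0 0 1;-0.2 1.5 0 0 0 0 1;-0.25 2.2 0 0 0 0 1;-0.25 2.2 0 0 0 0 1;-0.25 2.2 0 0 0 0 1;-0.25 2.2 0 0 0 0 1;-0.25 2.2 0 0 0 0 1;-0.25 2.2 0 0 0 0 1;-0.25 2.2 0 0 0 0 1;-0.25 1.8 0 0 0 0 1;-0.2 0.9 0 0 0 0 1;0 0.2 0 0 0 4.5 1;0 0 0 0 0 4.6 1;0 0 0 0 0 4.6 1;0 0 0 0 0 0 1")

```text
time: 25.45
ee_pos: [0.5031, 0.2971, 0.1694]
ee_rot: [-0.0, 0.051, 0.999, -0.0]
contact_force: [0.7, 0.7, -1.8]
finger_gap: 0.192
gripper_force: 30.0
```

```bash
python3 - <<'E'
from h import *
s=bot.observe();rt=Rq(s['ee_rot']).as_matrix();d=np.array([.5037,.2972,.0686])-s['ee_pos']
print(s['time'],s['ee_pos'],s['contact_force'],'move cm',(rt.T@d*100).round(2),'yaw y',np.degrees(np.arctan2(rt[1,1],rt[0,1])),'tilt',rt[:,2])
E
```

```text
25.45 [0.50305948 0.29713087 0.16942973] [ 0.67761677  0.67733277 -1.75815422] move cm [-0.07  0.02 10.08] yaw y 84.118456026203 tilt [-3.37436473e-04 -3.10790121e-04 -9.99999895e-01]
```

Request:
drive_tool(commands="-0.07 0 0.8 0 0 0 1;0 0 1.6 0 0 0 1;0 0 2 0 0 0 1;0 0 2 0 0 0 1;0 0 1.6 0 0 0 1;0 0 1 0 0 0 1;0 0 0.5 0 0 0 1;0 0 0.1 0 0 0 1;0 0 0.1 0 0 0 1;0 0 0 0 0 0 1")

```text
time: 26.28
ee_pos: [0.5047, 0.2974, 0.0735]
ee_rot: [0.001, 0.05, 0.999, 0.0]
contact_force: [0.2, 0.1, -1.5]
finger_gap: 0.199
gripper_force: 30.0
```

Request:
drive_tool(commands="0 0 0.05 0 0 0 1;0 0 0.05 0 0 0 1;0 0 0.05 0 0 0 1;0 0 0.05 0 0 0 1;0 0 0.05 0 0 0 1;0 0 0 0 0 0 1")

```text
time: 26.78
ee_pos: [0.5038, 0.2971, 0.07]
ee_rot: [-0.0, 0.05, 0.999, -0.0]
contact_force: [-0.4, -0.3, -2.0]
finger_gap: 0.194
gripper_force: 30.0
```

Request:
drive_tool(commands="0 0 0.04 0 0 0 1;0 0 0.04 0 0 0 1;0 0 0.04 0 0 0 1;0 0 0.03 0 0 0 1;0 0 0 0 0 0 1")

```text
time: 27.2
ee_pos: [0.5039, 0.2972, 0.0686]
ee_rot: [0.0, 0.05, 0.999, 0.0]
contact_force: [0.3, 0.3, -2.3]
finger_gap: 0.195
gripper_force: 30.0
```

Request:
drive_tool(commands="0 0 0.03 0 0 0 1;0 0 0.03 0 0 0 1;0 0 0.03 0 0 0 1;0 0 0 0 0 0 1")

```text
time: 27.53
ee_pos: [0.504, 0.2972, 0.0685]
ee_rot: [0.0, 0.05, 0.999, -0.0]
contact_force: [-3.2, -1.6, 4.6]
finger_gap: 0.191
gripper_force: 30.0
```

Request:
drive_tool(commands="0 0 0 0 0 0 0.4;0 0 0 0 0 0 0.2;0 0 0 0 0 0 0;0 0 0 0 0 0 -0.3;0 0 0 0 0 0 -0.6;0 0 0 0 0 0 -1;0 0 0 0 0 0 -1;0 0 0 0 0 0 -1;0 0 0 0 0 0 -1;0 0 0 0 0 0 -1;0 0 0 0 0 0 -1;0 0 0 0 0 0 -1;0 0 0 0 0 0 -1;0 0 0 0 0 0 -1;0 0 0 0 0 0 -1;0 0 0 0 0 0 -1")

```text
time: 28.87
ee_pos: [0.5039, 0.2972, 0.0677]
ee_rot: [0.0, 0.05, 0.999, 0.0]
contact_force: [1.0, 1.0, -0.4]
finger_gap: 1.001
gripper_force: 0.0
```

Request:
drive_tool(commands="0 0 -1 0 0 0 -1;0 0 -2 0 0 0 -1;0 0 -2.5 0 0 0 -1;0 0 -2.5 0 0 0 -1;0 0 -2.5 0 0 0 -1;0 0 -2.5 0 0 0 -1;0 0 -2.5 0 0 0 -1;0 0 -2.5 0 0 0 -1;0 0 -2.5 0 0 0 -1;0 0 -1 0 0 0 -1;0 0 0 0 0 0 -1;0 0 0 0 0 0 -1")

```text
time: 29.87
ee_pos: [0.5039, 0.2971, 0.2825]
ee_rot: [0.0, 0.05, 0.999, 0.0]
contact_force: [-0.2, -0.3, -0.9]
finger_gap: 0.998
gripper_force: 0.0
```

```bash
python3 - <<'E'
from h import *
f=grab('wrist');g=grab('scene');s=bot.observe();print(s['time'],s['ee_pos'],s['contact_force'])
a=f['frame'][100:280,100:420,::-1]; b=g['frame'][180:440,190:450,::-1]
A=cv2.resize(a,(390,220));B=cv2.resize(b,(390,390),interpolation=cv2.INTER_CUBIC)
A=np.vstack([A,np.zeros((170,390,3),np.uint8)]);cv2.imwrite('pics/fin.png',np.hstack([A,B]))
w=cloud(f);m=(w[...,2]>.08)&(w[...,2]<.1)&(np.abs(w[...,0]-.5)<.06)&(np.abs(w[...,1]-.295)<.06)
print('grip top',np.median(w[m],0).round(4),np.percentile(w[m],[2,98],axis=0).round(4).tolist())
E
```

```text
29.9667 [0.50300955 0.29683031 0.2805814 ] [ 0.22276712 -0.63395954 -0.03096328]
grip top [0.5033 0.2969 0.0885] [[0.478, 0.2872, 0.0845], [0.5306, 0.3067, 0.0904]]
```

View pics/fin.png

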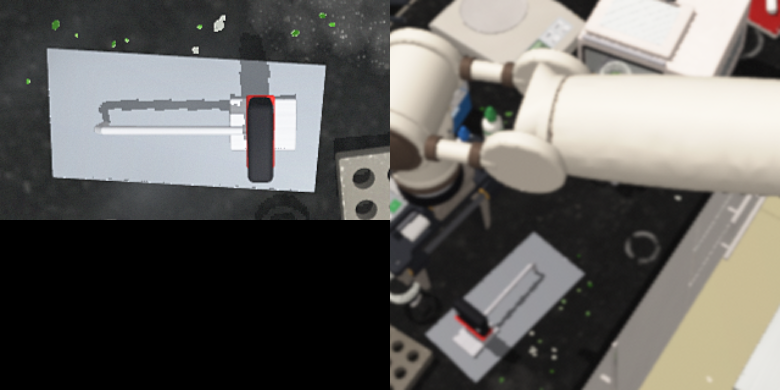

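The hook stands upright on its pad in its old place, with the grip top at the same height as before. The last loop view showed the tray against the buttons. I'm handing in.

```bash
python3 -c "
from plant import bot
print(bot.close_job())"
```

```text
the job is handed in; nothing more can be done
None
```

I handed the job in at about 30 s. The tray was drawn to the rubber buttons and held for over a second at about 10 N, roughly 6 N above its 4 N sliding force. I then unhooked the tray, which was still against the buttons when I last saw it (before lifting the hook out), and the hook stands upright on its pad again; I took no closing picture of the cups.

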